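# Shift the filament winder into the green gear

## Robot

A 6-joint arm with a two-finger parallel gripper is mounted at the origin on the work surface. World frame = base frame: x ahead of the robot, y to its left, z up, the work surface at z = 0. Lengths are in m, angles in rad, forces in N, time in s.
With the tool pointing down it reaches from about 0.25 to 0.725 m from the base axis. Payload 4 kg.
Tool frame: the origin (TCP) lies on the centre line of the jaws, within the pads' length; the fingertips stand 17 mm ahead of it and the grasp point (between the pads) lies 2 mm behind it; z points along the fingers, y is the line along which they close (so a half turn about z gives the same grasp; the last joint's range is limited). The gripper opens to 85 mm and grips with 20 to 120 N. Pads are 22 mm wide; open, the fingers measure 114 mm over their backs; the gripper's body (76 mm by 85 mm) begins 54 mm behind the grasp point. The pads swing forward as they close: fully open they stand 13 mm farther back than shut.
Start: joints at [0, 0.241, 0.005, 1.335, 0, 1.571], TCP at [0.5, -0, 0.248] pointing down, gripper open.
Joint ranges: [-2.72, 2.72], [-1.05, 1.87], [-1.09, 1.28], [-1.99, 2.15], [-1.42, 1.44], [-3.14, 3.14]. Speed limits (rad/s): [2.79, 2.79, 3.14, 3.14, 3.14, 3.14].

## Interface

Orientations are given as a unit quaternion [x, y, z, w].
In Python, from workcell import bot, camera, get_calibration gives the robot as it stands.
- The arm moves only by the tool apply_moves, never from a script. Its argument "steps" is a list of rows, each a list of 3 entries, a list of its own where there are three numbers: the shift along the tool's x, y, z as a fraction of full scale, then the turn, a rotation vector about the tool's x, y, z as a fraction of full scale, then the opening, from 0 (shut) to 1 (fully open). A call has exactly 8 rows; each row shifts and turns the commanded pose from where the row before left it, along the tool's axes as they then stand; what a row does not reach is not made up. Full scale, the value 1, is 20 cm for a shift and pi rad for a turn. A row lasts 1/12 s, in which the tool goes at most 41.7 mm and 7.16 degrees, less where a joint would pass 70% of its speed; a pose out of reach is approached as far as the arm can. A call with a number of a shift or a turn outside -1 to 1 is refused whole. A call with a gripper value outside its range is refused whole. The fingers move at their own pace and stop on an object; the grip force is fixed at half the most. Time passes only in rows, so rows that do not move let the fingers close, or fill a call up. It gives the time, the measured TCP pose, the force, the opening and the grip force at its end, in the units of the state.
- bot.get_obs(): the state, without advancing time (a new reading comes with each control period).
- camera(name): name is "scene" or "side" or "wrist"; returns (picture, depth): 420x560x3 uint8, red, green, blue; 420x560 float32, m along the optical axis (not along the pixel's ray), 0 where there is no reading.
- get_calibration(name): a dict with "fov_y" (degrees; the focal length in pixels is half the picture's height over the tangent of half this angle, whatever the lens; pixels are square), "cx", "cy" (the principal point, pixels), "rvec" (rotation vector, rad) and "tvec" (3), from world to camera coordinates, as OpenCV has them. Camera axes: x right, y down, z forward; pixel columns grow to the right and rows downward; lengths in m; the calibration is good to about 2 mm. A picture is of the moment at which its call begins: read the wrist's pose just before it. get_calibration takes no time and is no camera call; for the wrist camera it gives the pose at the moment of the call.
- bot.job_done(): hands the job in; it is judged then, once.
The state is a dict: "clock": time; "joint_pos": joint angles; "joint_vel": joint speeds; "tau": joint torques, N m; "eef_pos": TCP position; "tool_rot": TCP orientation; "ft_force": force on the tool from outside, world axes, zero at the start; "ft_torque": the same for the moment, N m; "grip_width": finger opening in m; "grasp_force": force on a finger pad.
Only numpy, scipy, OpenCV 4.12 (cv2) and the standard library are available. Lean on these libraries where they do the work, as an engineer would, in place of code of your own. Each camera call takes 0.05 s, during which the arm holds its last target. There are 200 camera calls.

## Task

Push the orange gear lever of the blue filament winder along its H-shaped gate: out of the left-hand side, across the middle channel, and fully home into the slot beside the green tag, without letting it go into the slot beside the red tag on the way. Only push it, with a fingertip or the outside of the fingers; do not pinch the lever between the fingers. Leave it standing in that slot, and leave the green print, the glue stick and the scraper where they are.

Things in the scene. Friction and masses are not known exactly. Their poses are not given: they have to be found in the camera images.
- winder: Fixed filament winder, a blue box with an aluminium deck 120 mm above the table. Origin on the table under the centre of the H-gate; +x away from the operator's side, +y to the operator's left. Deck: x -90..190, y -85..85 mm. A spool (170 mm across, yellow filament) stands at its left side: y 115..168, x -5..165 mm, top 175 mm above the table.
- gate_center (a point): Centre of the H-gate at deck height, axes as the winder's. Two rails along x, the left at y = +22 mm and the right at y = -22 mm, joined at x = 0 by a channel along y; the four rail ends are the slots. Steel walls under the deck guide the lever's 10 mm stem: rails 16 mm wide, middle channel 18 mm wide.
- shift (a joint): Fore-aft angle of the lever, rad: 0 = middle channel (free to cross within about 0.05 either way), positive = leaning to the winder's +x. Walls stop it at about +0.33 and -0.33, the slot bottoms. Starts anywhere between. Hinge with friction (about 2 N at the grip), no spring: it stays where it is left.
- select (a joint): Sideways angle of the lever, rad: positive = leaning to the winder's +y (left). About +0.28 on the left rail and -0.28 on the right rail (play 0.04; walls stop it at about 0.32). Friction as for shift. Starts on the left rail.
- grip_middle (a point): Middle of the lever's grip: an orange block 30 x 30 mm, 44 mm tall along the lever, flat sides facing the winder's x and y when upright, white square on top. It lies 130 mm along the lever from the pivot, which is 30 mm above the winder's origin. At the stops it is about 42 mm off centre in x, 34 to 41 mm in y. Below the grip (108 mm from the pivot) is a bare 10 mm stem.
- green_tag: Green plate 26 x 22 x 3 mm fixed on the deck 30 mm to the right of the right rail, level with the slot to be used. Origin under its centre, on the deck. In the winder's frame it lies at y = -52 mm and x = +24 mm (the far slot, shift positive) or x = -24 mm (the near slot, shift negative).
- red_tag: Red plate of the same size at the other right-hand slot, which must not be entered.
- print: Loose green printed bracket 50 x 40 x 34 mm standing on the far end of the deck. Leave alone. Origin under its centre.
- glue_stick: Loose glue stick, 28 mm across, 100 mm tall, white with blue band and orange cap, standing on the table to the right of the winder. Leave alone. Origin under its centre.
- scraper: Loose scraper 160 mm long, up to 45 mm wide and 14 mm high, red handle and steel blade, lying on the table to the right of the winder. Leave alone. Origin on the table under the joint of handle and blade.

How it is judged:
On the way:
1. the lever has crossed the middle channel to the right-hand rail (value of joint select below -0.18 rad and value of joint shift between -0.12 and 0.12 rad), for 0.02 s.
At the end, for the whole second after the job is handed in: The lever stands at rest on the right-hand rail (select below -0.18 rad) and home in the slot beside the green tag (shift at least 0.26 rad towards that slot, of about 0.33 at the stop) (value of joint select below -0.18 rad and ((x of green_tag in the frame of winder above 0 m and value of joint shift above 0.26 rad) or (x of green_tag in the frame of winder below 0 m and value of joint shift below -0.26 rad)) and velocity of joint shift between -0.05 and 0.05 rad/s and velocity of joint select between -0.05 and 0.05 rad/s); the robot touches nothing.
It fails at once if the lever goes into the slot beside the red tag (more than 0.16 rad towards it on the right-hand rail) (value of joint select below -0.18 rad and ((x of red_tag in the frame of winder above 0 m and value of joint shift above 0.16 rad) or (x of red_tag in the frame of winder below 0 m and value of joint shift below -0.16 rad))).
It fails at once if the lever is pinched: opposite sides of the grip pressed by the fingers at once ((contact force between the fingers and shift_c0 above 1 N and contact force between the fingers and shift_c1 above 1 N) or (contact force between the fingers and shift_c2 above 1 N and contact force between the fingers and shift_c3 above 1 N)).
It fails at once if the print, glue stick or scraper is moved or lifted by more than 15 mm (distance of any of print, glue_stick, scraper from where it was at the start of the episode above 0.015 m).
It also fails if it takes over 64 s, if anything falls off the work surface, if the arm or the gripper's body presses on something with over 40 N, if the wrist force passes 120 N, or if a joint passes its speed limit or range.

## Working session

There is one attempt and no reset: what is moved stays moved. The work goes in short steps, Python scripts to look and compute and a tool call to move; the robot and the scene stay as the last step left them, time stands still between calls to the robot, and variables do not carry over. Pictures are saved under pics/ and viewed, at most 10 in all, crops included, and the job is handed in when it is done.

Besides the shell and the picture viewer there is one more tool, called after "Emit:" in YAML: its name, and indented under it one key for each argument. apply_moves: Moves the arm, as the interface text tells. Its arguments: {"type":"object","properties":{"steps":{"type":"array"}},"required":["steps"]}

```bash
ls; mkdir -p pics; cat > h.py <<'E'
import numpy as np,cv2
from workcell import bot,camera,get_calibration
def K(n):
    c=get_calibration(n);f=210/np.tan(np.radians(c["fov_y"])/2)
    R=cv2.Rodrigues(np.array(c["rvec"],float))[0];return f,c["cx"],c["cy"],R,np.array(c["tvec"],float)
def world(n,dep):
    f,cx,cy,R,t=K(n);v,u=np.mgrid[:420,:560]
    P=np.stack([(u-cx)/f*dep,(v-cy)/f*dep,dep],-1);return (P-t)@R
def proj(n,p):
    f,cx,cy,R,t=K(n);q=R@np.array(p)+t;return q[0]/q[2]*f+cx,q[1]/q[2]*f+cy
E
python3 - <<'E'
from h import *
ims=[]
for n in("scene","side"):
    p,d=camera(n);np.savez(f"/tmp/{n}.npz",p=p,d=d);cv2.imwrite(f"pics/{n}0.png",p[:,:,::-1])
E
```

```text
pics
```

View pics/scene0.png

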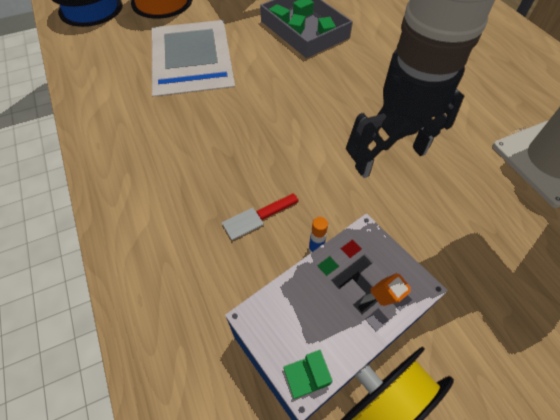

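View pics/side0.png

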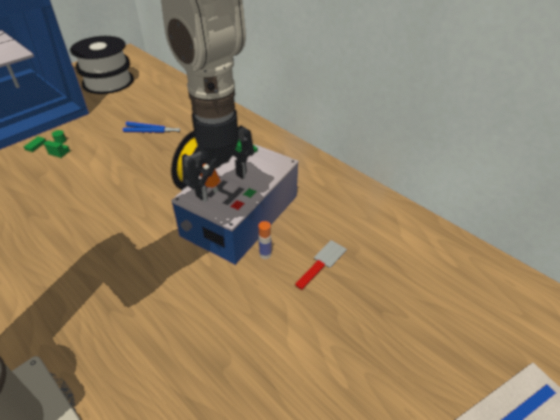

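The scene view shows the green tag at (328,266), red at (351,248), lever grip at (392,290), and the print on the far deck end at (308,374). In the side view, the tags are at (250,193) and (238,205).

```bash
python3 - <<'E'
from h import *
D={}
for n in("scene","side"):
    z=np.load(f"/tmp/{n}.npz");p,d=z["p"],z["d"];D[n]=(p,d,world(n,d))
def rep(n,nm,box,cond):
    p,d,W=D[n];h=cv2.cvtColor(p,cv2.COLOR_RGB2HSV).astype(int)
    m=np.zeros(d.shape,bool);u0,u1,v0,v1=box;m[v0:v1,u0:u1]=1;m&=cond(h)&(d>0)
    q=W[m];vu=np.argwhere(m)
    print(n,nm,m.sum(),"px",vu.mean(0)[::-1].round(1),"med",np.median(q,0).round(4),"mean",q.mean(0).round(4),"lo",np.percentile(q,3,0).round(3),"hi",np.percentile(q,97,0).round(3))
g=lambda h:(abs(h[...,0]-65)<20)&(h[...,1]>100)
r=lambda h:((h[...,0]<6)|(h[...,0]>174))&(h[...,1]>150)
o=lambda h:(h[...,0]>6)&(h[...,0]<18)&(h[...,1]>170)
w=lambda h:(h[...,1]<50)&(h[...,2]>170)
rep("scene","green",(315,342,254,278),g);rep("scene","red",(338,364,238,260),r)
rep("scene","orange",(365,415,270,310),o);rep("scene","white",(386,412,276,300),w)
rep("scene","print",(280,335,345,400),g);rep("scene","cap",(308,332,214,238),o)
rep("side","green",(240,260,185,200),g);rep("side","red",(228,246,197,213),r);rep("side","orange",(195,225,165,195),o)
# deck corners screws
p,d,W=D["scene"]
for u,v in[(366,221),(438,290),(235,316),(302,409)]:print((u,v),W[v-2:v+3,u-2:u+3].reshape(-1,3).mean(0).round(4))
cv2.imwrite("pics/c1.png",cv2.resize(p[200:320,270:450],None,fx=4.4,fy=4.4,interpolation=cv2.INTER_CUBIC)[:,:,::-1])
E
```

```text
scene green 202 px [327.5 265.5] med [0.6161 0.0591 0.1228] mean [0.6161 0.0592 0.1228] lo [0.604 0.049 0.121] hi [0.628 0.07  0.125]
scene red 185 px [350.8 248.3] med [0.5694 0.0482 0.1227] mean [0.5693 0.0486 0.1227] lo [0.558 0.039 0.121] hi [0.581 0.059 0.125]
scene orange 544 px [387.2 291.2] med [0.5773 0.1401 0.1676] mean [0.5737 0.1405 0.1628] lo [0.55  0.124 0.137] hi [0.583 0.158 0.18 ]
scene white 122 px [398.5 289. ] med [0.5638 0.1472 0.1753] mean [0.5634 0.147  0.1753] lo [0.554 0.141 0.173] hi [0.571 0.153 0.178]
scene print 1411 px [307.5 374.7] med [0.7147 0.1872 0.1329] mean [0.7162 0.187  0.1403] lo [0.694 0.168 0.13 ] hi [0.74  0.206 0.155]
scene cap 260 px [319.2 226.3] med [ 0.5858 -0.0202  0.0987] mean [ 0.5854 -0.021   0.0942] lo [ 0.572 -0.034  0.076] hi [ 0.595 -0.012  0.101]
side green 47 px [249.5 192.4] med [0.6142 0.0582 0.122 ] mean [0.6145 0.0584 0.122 ] lo [0.604 0.049 0.12 ] hi [0.623 0.066 0.124]
side red 56 px [237.  204.5] med [0.5673 0.0482 0.1223] mean [0.5672 0.0477 0.1224] lo [0.557 0.038 0.121] hi [0.577 0.057 0.124]
side orange 135 px [212.1 180.2] med [0.5609 0.1239 0.15  ] mean [0.561  0.1231 0.1515] lo [0.55  0.117 0.137] hi [0.577 0.134 0.165]
(366, 221) [0.5207 0.0149 0.1211]
(438, 290) [0.4868 0.1608 0.1212]
(235, 316) [0.7717 0.0729 0.1213]
(302, 409) [0.7379 0.2178 0.1221]
```

View pics/c1.png

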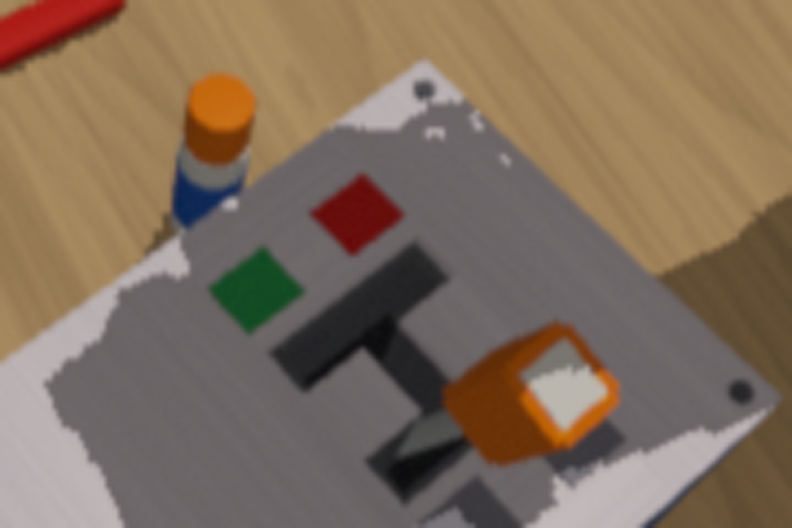

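The crop confirms the H-gate, with the lever on the left rail, close to the channel. The green slot is the far one (+x). The winder is at about (0.580, 0.104) with a yaw of about 13°.

```bash
python3 - <<'E'
from h import *
o=bot.get_obs();print(o["clock"],o["eef_pos"],o["tool_rot"],o["grip_width"],o["ft_force"])
from scipy.spatial.transform import Rotation as R
print(R.from_quat(o["tool_rot"]).as_matrix().round(3))
# refine lever angles from both views: fit white/orange depth points to box
from scipy.optimize import least_squares
a=0.225;Rz=R.from_euler("z",a).as_matrix();O=np.array([.580,.104,0])
Q=[]
for n,b in(("scene",(360,418,265,312)),("side",(195,225,165,195))):
    z=np.load(f"/tmp/{n}.npz");h=cv2.cvtColor(z["p"],cv2.COLOR_RGB2HSV).astype(int);W=world(n,z["d"])
    m=np.zeros((420,560),bool);m[b[2]:b[3],b[0]:b[1]]=1;m&=(h[...,0]>4)&(h[...,0]<20)&(h[...,1]>150)
    m=cv2.erode(m.astype(np.uint8),np.ones((3,3)))>0
    Q.append((W[m]-O)@Rz)
for nm,P in(("scene",Q[0]),("side",Q[1]),("both",np.vstack(Q))):
    def f(x):
        # lever axis: tan form
        L=R.from_euler("xy",[-x[1],x[0]]).as_matrix()
        q=(P-[0,0,.03])@L-[0,0,.13];e=np.abs(q)-[.015,.015,.022]
        return np.where((e>0).any(1),np.linalg.norm(np.maximum(e,0),axis=1),e.max(1))
    s=least_squares(f,[-.05,.28],loss="soft_l1",f_scale=.003);print(nm,len(P),s.x.round(3),np.sqrt(np.mean(f(s.x)**2)))
E
```

```text
0.1 [4.99475301e-01 3.43865732e-06 2.47518728e-01] [ 7.07112548e-01  7.07100404e-01 -6.53032317e-04 -6.61453170e-04] 0.08533294703776777 [-0.53091776 -0.64271751  0.44522347]
[[ 0.     1.    -0.002]
 [ 1.    -0.     0.   ]
 [ 0.    -0.002 -1.   ]]
scene 365 [-0.058  0.285] 0.027694657738283897
side 93 [-0.061  0.296] 0.0010742192576537106
both 458 [-0.058  0.292] 0.02473201524079217
```

Emit:
apply_moves:
  steps:
    - [[0.161,0.023,0],[0,0,0],0]
    - [[0.161,0.023,0],[0,0,0],0]
    - [[0.161,0.023,0],[0,0,0],0]
    - [[0.161,0.023,0],[0,0,0],0]
    - [[0,0,0],[0,0,-0.0358],0]
    - [[0,0,0],[0,0,-0.0358],0]
    - [[0,0,0],[0,0,0],0]
    - [[0,0,0],[0,0,0],0]

```text
clock: 0.77
eef_pos: [0.5181, 0.1289, 0.2478]
tool_rot: [0.624, 0.781, -0.0, -0.0]
ft_force: [-0.5, 0.3, -0.1]
grip_width: -0.0001
grasp_force: 0.0
```

```bash
cat >> h.py <<'E'
from scipy.spatial.transform import Rotation as Rot
O=np.array([.580,.104,0]);Rz=Rot.from_euler("z",.225).as_matrix()
def st():
    o=bot.get_obs();print("t%.2f"%o["clock"],"winder mm",((np.array(o["eef_pos"])-O)@Rz*1000).round(1),"F",(np.array(o["ft_force"])@Rz).round(1),"w",round(o["grip_width"],3))
    print((Rz.T@Rot.from_quat(o["tool_rot"]).as_matrix()).round(3).tolist())
E
python3 - <<'E'
from h import *
st();p,d=camera("wrist");cv2.imwrite("pics/w1.png",p[:,:,::-1])
E
```

```text
t0.77 winder mm [-54.8  38.  247.8] F [-0.4  0.4 -0.1] w -0.0
[[0.003, 1.0, -0.001], [1.0, -0.003, -0.0], [-0.0, -0.001, -1.0]]
```

View pics/w1.png

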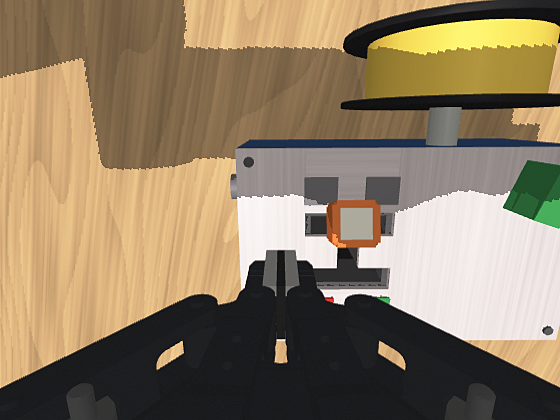

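The wrist view shows the shut fingertips at (280,265), short of the lever top at (356,222), and the path down is clear.

Emit:
apply_moves:
  steps:
    - [[0,0,0.147],[0,0,0],0]
    - [[0,0,0.147],[0,0,0],0]
    - [[0,0,0.147],[0,0,0],0]
    - [[0,0.03,0],[0,0,0],0]
    - [[0,0.03,0],[0,0,0],0]
    - [[0,0.03,0],[0,0,0],0]
    - [[0,0.02,0],[0,0,0],0]
    - [[0,0,0],[0,0,0],0]

```text
clock: 1.48
eef_pos: [0.5421, 0.1341, 0.1622]
tool_rot: [0.624, 0.782, 0.002, 0.001]
ft_force: [-0.4, 0.4, 1.0]
grip_width: -0.0003
grasp_force: 0.5
```

```bash
cat >> h.py <<'E'
def lever(n="scene",x0=(0,.28)):
    from scipy.optimize import least_squares
    p,d=camera(n);W=(world(n,d)-O)@Rz
    h=cv2.cvtColor(p,cv2.COLOR_RGB2HSV).astype(int)
    m=(h[...,0]>4)&(h[...,0]<20)&(h[...,1]>150)&(abs(W[...,0])<.09)&(abs(W[...,1])<.085)&(W[...,2]>.125)&(W[...,2]<.19)&(d>0)
    m=cv2.erode(m.astype(np.uint8),np.ones((3,3)))>0
    P=W[m]
    def f(x):
        L=Rot.from_euler("xy",[-x[1],x[0]]).as_matrix()
        q=(P-[0,0,.03])@L-[0,0,.13];e=np.abs(q)-[.015,.015,.022]
        return np.where((e>0).any(1),np.linalg.norm(np.maximum(e,0),axis=1),e.max(1))
    if len(P)>10:
        s=least_squares(f,x0,loss="soft_l1",f_scale=.003);print(n,len(P),"shift,select",s.x.round(3),"rms",np.sqrt(np.mean(f(s.x)**2)).round(4))
    else: print(n,"hidden",len(P))
    return p
E
python3 - <<'E'
from h import *
st()
for n in("scene","side","wrist"):lever(n)
E
```

```text
t1.48 winder mm [-30.3  37.8 162.2] F [-0.3  0.4  1. ] w -0.0
[[0.001, 1.0, 0.004], [1.0, -0.001, -0.0], [-0.0, 0.004, -1.0]]
scene 290 shift,select [-0.019  0.289] rms 0.0005
side 138 shift,select [-0.018  0.295] rms 0.0012
wrist 2195 shift,select [-0.01   0.303] rms 0.0012
```

Emit:
apply_moves:
  steps:
    - [[0,0.012,0],[0,0,0],0]
    - [[0,0.006,0],[0,0,0],0]
    - [[0,0,0],[0,0,0],0]
    - [[0,-0.1,0],[0,0,0],0]
    - [[0.11,0,0],[0,0,0],0]
    - [[0.11,0,0],[0,0,0],0]
    - [[0,0,0],[0,0,0],0]
    - [[0,0,0],[0,0,0],0]

```text
clock: 2.3
eef_pos: [0.514, 0.1738, 0.1602]
tool_rot: [0.622, 0.783, 0.0, 0.0]
ft_force: [0.5, 0.0, -0.7]
grip_width: 0.0001
grasp_force: 0.0
```

```bash
python3 - <<'E'
from h import *
st()
for n in("scene","side","wrist"):lever(n)
E
```

```text
t2.30 winder mm [-48.7  82.7 160.2] F [ 0.5 -0.1 -0.7] w 0.0
[[-0.002, 1.0, 0.001], [1.0, 0.002, -0.0], [-0.0, 0.001, -1.0]]
scene 325 shift,select [-0.012  0.286] rms 0.0005
side 192 shift,select [-0.014  0.296] rms 0.0011
wrist 195 shift,select [-0.099  0.301] rms 0.0008
```

Emit:
apply_moves:
  steps:
    - [[0,0.122,0],[0,0,0],0]
    - [[0,0.122,0],[0,0,0],0]
    - [[0,0,0],[0,0,0],0]
    - [[-0.08,0,0],[0,0,0],0]
    - [[-0.06,0,0],[0,0,0],0]
    - [[-0.06,0,0],[0,0,0],0]
    - [[-0.06,0,0],[0,0,0],0]
    - [[0,0,0],[0,0,0],0]

```text
clock: 3.12
eef_pos: [0.5736, 0.1302, 0.1604]
tool_rot: [0.625, 0.781, -0.0, 0.001]
ft_force: [0.1, -0.4, 0.7]
grip_width: 0.0
grasp_force: 0.0
```

```bash
python3 - <<'E'
from h import *
st()
for n in("scene","side"):lever(n,(0,.1))
E
```

```text
t3.12 winder mm [ -0.4  27.  160.4] F [ 0.  -0.4  0.7] w 0.0
[[0.003, 1.0, 0.0], [1.0, -0.003, -0.002], [-0.002, 0.0, -1.0]]
scene 110 shift,select [-0.01   0.018] rms 0.0005
side 177 shift,select [-0.014  0.014] rms 0.0009
```

Emit:
apply_moves:
  steps:
    - [[-0.04,0,0],[0,0,0],0]
    - [[-0.04,0,0],[0,0,0],0]
    - [[-0.03,0,0],[0,0,0],0]
    - [[-0.02,0,0],[0,0,0],0]
    - [[-0.015,0,0],[0,0,0],0]
    - [[0,0,0],[0,0,0],0]
    - [[0,0,0],[0,0,0],0]
    - [[0,0,0],[0,0,0],0]

```text
clock: 3.88
eef_pos: [0.5798, 0.1045, 0.1599]
tool_rot: [0.623, 0.782, -0.0, 0.0]
ft_force: [0.9, -0.2, 0.3]
grip_width: 0.0001
grasp_force: 0.0
```

```bash
python3 - <<'E'
from h import *
st()
for n in("scene","side"):lever(n,(0,-.2))
E
```

```text
t3.88 winder mm [-1.000e-01  5.000e-01  1.599e+02] F [ 0.8 -0.4  0.3] w 0.0
[[0.0, 1.0, -0.0], [1.0, -0.0, -0.001], [-0.001, -0.0, -1.0]]
scene 71 shift,select [-0.01  -0.245] rms 0.0004
side 145 shift,select [-0.012 -0.211] rms 0.0009
```

Emit:
apply_moves:
  steps:
    - [[-0.013,0,0],[0,0,0],0]
    - [[-0.012,0,0],[0,0,0],0]
    - [[0,0,0],[0,0,0],0]
    - [[0,0,0],[0,0,0],0]
    - [[0,0,0],[0,0,0],0]
    - [[0,0,0],[0,0,0],0]
    - [[0,0,0],[0,0,0],0]
    - [[0,0,0],[0,0,0],0]

```text
clock: 4.65
eef_pos: [0.5808, 0.1, 0.1602]
tool_rot: [0.623, 0.782, -0.0, 0.0]
ft_force: [0.1, 1.7, -0.8]
grip_width: -0.0002
grasp_force: 0.6
```

```bash
python3 - <<'E'
from h import *
st()
for n in("scene","side"):lever(n,(0,-.2))
E
```

```text
t4.65 winder mm [ -0.2  -4.1 160.2] F [ 0.5  1.6 -0.8] w -0.0
[[-0.0, 1.0, -0.0], [1.0, 0.0, -0.0], [-0.0, -0.0, -1.0]]
scene 59 shift,select [-0.009 -0.222] rms 0.0005
side 141 shift,select [-0.014 -0.246] rms 0.0009
```

Emit:
apply_moves:
  steps:
    - [[0.15,0,0],[0,0,0],0]
    - [[0,-0.13,0],[0,0,0],0]
    - [[0,-0.13,0],[0,0,0],0]
    - [[-0.16,0,0],[0,0,0],0]
    - [[-0.16,0,0],[0,0,0],0]
    - [[0,0,0],[0,0,0],0]
    - [[0,0,0],[0,0,0],0]
    - [[0,0,0],[0,0,0],0]

```text
clock: 5.42
eef_pos: [0.5379, 0.0549, 0.1603]
tool_rot: [0.624, 0.782, 0.0, 0.0]
ft_force: [0.6, 0.0, 0.4]
grip_width: 0.0001
grasp_force: 0.0
```

```bash
python3 - <<'E'
from h import *
st()
p=lever("scene",(0,-.25));lever("side",(0,-.25));q=lever("wrist",(0,-.25))
cv2.imwrite("pics/c2.png",np.hstack([cv2.resize(p[200:320,270:450],(390,260)),cv2.resize(q,(390,260))])[:,:,::-1])
E
```

```text
t5.42 winder mm [-52.  -38.5 160.3] F [ 0.6 -0.1  0.4] w 0.0
[[0.001, 1.0, 0.0], [1.0, -0.001, -0.0], [-0.0, 0.0, -1.0]]
scene 423 shift,select [-0.011 -0.258] rms 0.0005
side 103 shift,select [-0.012 -0.246] rms 0.0009
wrist 6479 shift,select [ 0.002 -0.231] rms 0.0005
```

View pics/c2.png

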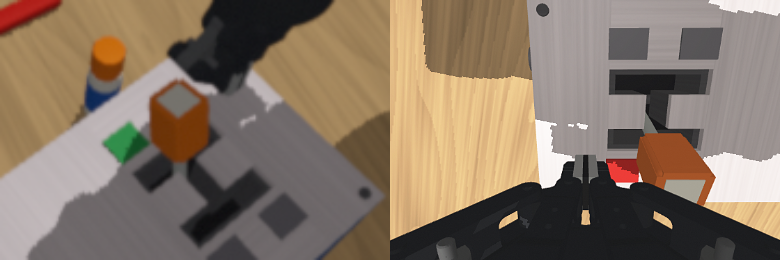

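The lever (left half, around (180,120)) now stands on the right rail, and the fingers are on its near side.

Emit:
apply_moves:
  steps:
    - [[0,0.08,0],[0,0,0],0]
    - [[0,0.05,0],[0,0,0],0]
    - [[0,0.04,0],[0,0,0],0]
    - [[0,0.03,0],[0,0,0],0]
    - [[0,0,0],[0,0,0],0]
    - [[0,0,0],[0,0,0],0]
    - [[0,0,0],[0,0,0],0]
    - [[0,0,0],[0,0,0],0]

```text
clock: 6.23
eef_pos: [0.5765, 0.0642, 0.1601]
tool_rot: [0.623, 0.782, 0.0, 0.0]
ft_force: [-0.7, 0.4, 0.2]
grip_width: 0.0001
grasp_force: 0.0
```

```bash
python3 - <<'E'
from h import *
st()
for n in("scene","side"):lever(n,(0.1,-.25))
E
```

```text
t6.23 winder mm [-12.3 -38.  160.1] F [-0.6  0.6  0.2] w 0.0
[[0.0, 1.0, 0.0], [1.0, -0.0, 0.0], [0.0, 0.0, -1.0]]
scene 365 shift,select [ 0.126 -0.255] rms 0.0005
side 26 shift,select [ 0.13  -0.245] rms 0.0008
```

Emit:
apply_moves:
  steps:
    - [[0,0.03,0],[0,0,0],0]
    - [[0,0.03,0],[0,0,0],0]
    - [[0,0.025,0],[0,0,0],0]
    - [[0,0.015,0],[0,0,0],0]
    - [[0,0,0],[0,0,0],0]
    - [[0,0,0],[0,0,0],0]
    - [[0,0,0],[0,0,0],0]
    - [[0,0,0],[0,0,0],0]

```text
clock: 7.0
eef_pos: [0.5966, 0.0686, 0.1604]
tool_rot: [0.623, 0.782, 0.0, 0.0]
ft_force: [-1.4, -0.4, 0.3]
grip_width: 0.0001
grasp_force: 0.2
```

```bash
python3 - <<'E'
from h import *
st()
for n in("scene","side"):lever(n,(0.3,-.25))
E
```

```text
t7.00 winder mm [  8.3 -38.2 160.4] F [-1.5 -0.1  0.3] w 0.0
[[0.0, 1.0, 0.001], [1.0, -0.0, -0.0], [-0.0, 0.001, -1.0]]
scene 278 shift,select [ 0.275 -0.247] rms 0.0007
side 28 shift,select [ 0.288 -0.241] rms 0.0008
```

Another 5 mm until it meets the stop, then back off and up.

Emit:
apply_moves:
  steps:
    - [[0,0.012,0],[0,0,0],0]
    - [[0,0.012,0],[0,0,0],0]
    - [[0,0.01,0],[0,0,0],0]
    - [[0,0,0],[0,0,0],0]
    - [[0,0,0],[0,0,0],0]
    - [[0,0,0],[0,0,0],0]
    - [[0,0,0],[0,0,0],0]
    - [[0,0,0],[0,0,0],0]

```text
clock: 7.77
eef_pos: [0.6029, 0.0702, 0.1602]
tool_rot: [0.623, 0.782, 0.0, 0.0]
ft_force: [-1.2, 0.1, 0.3]
grip_width: -0.0
grasp_force: 0.6
```

```bash
python3 - <<'E'
from h import *
st()
for n in("scene","side"):lever(n,(0.3,-.25))
E
```

```text
t7.77 winder mm [ 14.7 -38.1 160.2] F [-1.2  0.4  0.3] w -0.0
[[0.0, 1.0, 0.0], [1.0, -0.0, -0.0], [-0.0, 0.0, -1.0]]
scene 270 shift,select [ 0.315 -0.243] rms 0.0007
side 27 shift,select [ 0.332 -0.236] rms 0.001
```

Emit:
apply_moves:
  steps:
    - [[0,0.008,0],[0,0,0],0]
    - [[0,0,0],[0,0,0],0]
    - [[0,-0.12,0],[0,0,0],0]
    - [[0,-0.15,0],[0,0,0],0]
    - [[0,0,-0.15],[0,0,0],0]
    - [[0,0,-0.15],[0,0,0],0]
    - [[0,0,-0.1],[0,0,0],0]
    - [[0,0,0],[0,0,0],0]

```text
clock: 8.53
eef_pos: [0.5548, 0.0588, 0.246]
tool_rot: [0.623, 0.782, 0.004, 0.004]
ft_force: [0.5, 0.6, 0.2]
grip_width: 0.0001
grasp_force: 0.0
```

```bash
python3 - <<'E'
from h import *
st()
p=lever("scene",(.3,-.25));lever("side",(.3,-.25));lever("wrist",(.3,-.25))
cv2.imwrite("pics/c3.png",cv2.resize(p[150:420,200:560],(720,540))[:,:,::-1])
E
```

```text
t8.53 winder mm [-34.6 -38.5 246. ] F [0.7 0.5 0.2] w 0.0
[[0.0, 1.0, 0.012], [1.0, -0.0, -0.001], [-0.001, 0.012, -1.0]]
scene 248 shift,select [ 0.318 -0.242] rms 0.0007
side 157 shift,select [ 0.339 -0.233] rms 0.0014
wrist 2750 shift,select [ 0.343 -0.22 ] rms 0.0009
```

View pics/c3.png

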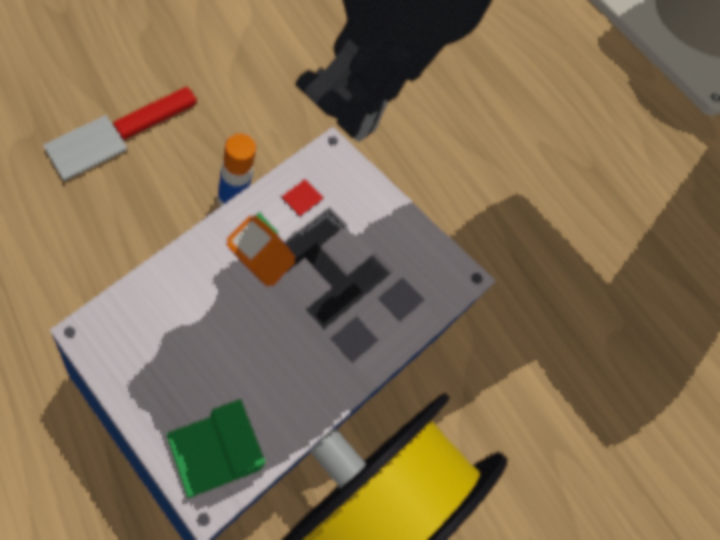

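The lever (around (260,248)) is home in the slot beside the green tag. The gripper is clear, and the print, glue stick and scraper haven't moved.

```bash
python3 -c "
from workcell import bot
print(bot.job_done())"
```

```text
the job is handed in; nothing more can be done
None
```

I pushed the lever across the middle channel and home into the slot beside the green tag (shift measured at about 0.32–0.34 rad, select about -0.22 to -0.24), using only the outside of the shut fingers; the loose items stayed put in the final picture, and I've handed the job in.

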